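# Turn over the ultrasonic bath's lid and close the bath

## Robot

A 7-joint arm with a two-finger parallel gripper is mounted at the origin on a cart in front of the work surface, level with it; the furniture and walls round the work are solid. World frame = base frame: x ahead of the robot, y to its left, z up, the work surface at z = 0. Lengths are in mm, angles in rad, forces in N, time in s.
With the tool pointing down it reaches from about 400 to 875 mm from the base axis. Payload 4.4 kg.
Tool frame: the origin (TCP) lies at the very end of the fingers, on their centre line; the grasp point (between the pads) lies 19 mm behind it; z points along the fingers, y is the line along which they close (so a half turn about z gives the same grasp; the last joint's range is limited). The gripper opens to 85 mm and grips with 20 to 120 N. Pads are 22 mm wide; open, the fingers measure 114 mm over their backs; the gripper's body (76 mm by 85 mm) begins 54 mm behind the grasp point. The pads swing forward as they close: fully open they stand 13 mm farther back than shut.
Start: joints at [1.235, 0.628, 0.038, 1.517, -0.027, 0.996, -0.02], TCP at [173.278, -626.492, 231.313] pointing down, gripper open.
Joint ranges: [-3.06, 3.06], [-0.37, 2.12], [-1.25, 1.32], [0.18, 2.47], [-1.1, 4.24], [0.23, 1.98], [-2.94, 2.94]. Speed limits (rad/s): [2.57, 2.57, 3.14, 3.14, 3.14, 3.14, 3.14].

## Interface

Orientations are given as [roll, pitch, yaw] about the fixed x, y, z axes, in that order (R = Rz(yaw) Ry(pitch) Rx(roll)).
In Python, from cell import sensors, get_image, camera_params, order gives the robot as it stands.
- The arm moves only by the shell command python3 -m inch 'ROWS' [OPENING]. ROWS is JSON, a list that holds one entry, the list of rows, each a list of 4 numbers: the shift along the tool's x, y, z in cm, then the turn about the tool's z in degrees. A call has 1 to 8 rows; each row is the pose to reach, as a shift and turn from the pose commanded when the call began, along the tool's axes at that moment; what a row does not reach only later rows make up. A row lasts 1/12 s, in which the tool goes at most 41.7 mm and 7.16 degrees, less where a joint would pass 70% of its speed; a pose out of reach is approached as far as the arm can. A call with a gripper value outside its range is refused whole. OPENING is the finger opening in cm, from 0 to 8.54, set as the call begins (- or left out, the last holds). The fingers move at their own pace and stop on an object; the grip force is fixed at half the most. Time passes only in rows, so rows that repeat a pose let the fingers close. It gives the time, the measured TCP pose, the force, the opening and the grip force at its end, in the units of the state.
- sensors.read_state(): the state, without advancing time (a new reading comes with each control period).
- get_image(name): name is "scene" or "top" or "wrist"; returns the picture (480x640x3 uint8, blue, green, red); there is no depth.
- camera_params(name): a dict with "mtx" (3x3 intrinsics, pixels), "rvec" (rotation vector, rad) and "tvec" (3), from world to camera coordinates, as OpenCV has them. Camera axes: x right, y down, z forward; pixel columns grow to the right and rows downward; lengths in mm; the calibration is good to about 2 mm. A picture is of the moment at which its call begins: read the wrist's pose just before it. camera_params takes no time and is no camera call; for the wrist camera it gives the pose at the moment of the call.
- order.finish_job(): hands the job in; it is judged then, once.
The state is a dict: "clock": time; "qpos": joint angles; "qd": joint speeds; "tau": joint torques, N m; "eef_pos": TCP position; "tool_rot": TCP orientation; "force": force on the tool from outside, world axes, zero at the start; "torque": the same for the moment, N m; "width": finger opening in mm; "gripper_force": force on a finger pad.
Only numpy, scipy, OpenCV 4.12 (cv2) and the standard library are available. Lean on these libraries where they do the work, as an engineer would, in place of code of your own. Each camera call takes 0.05 s, during which the arm holds its last target. There are 200 camera calls.

## Task

The steel lid of the ultrasonic bath was left upside down on the worktop, rocked over on its own handle, with one long edge down beside the bath and the other up in the air. Lever the raised edge up until the lid stands on edge against the side of the bath, then turn it over, handle up, and close the bath with it, fully home in the opening. Lower the lid, do not let it slap or drop, and leave the flask, the dish and the bottle where they are.

Things in the scene. Friction and masses are not known exactly. Their poses are not given: they have to be found in the camera images.
- bath: Small ultrasonic bath, fixed: white housing 190 (x) x 116 (y) x 100 mm high with an open steel tank, control panel on its -x side (towards the robot). Origin: centre of the underside, z up. Below z = 75 mm the tank holds a wire basket with two caps. A foot plinth, 14 mm high, stands out 20 mm beyond each side wall (walls at y = +-58, plinth to y = +-78 mm).
- bath_rim (a point): Centre of the tank opening in the plane of the flat rim, 100 mm above the bath's origin, axes as the bath's. The opening is 152 (x) x 106 (y) mm; the side walls are 5 mm thick. The lid's origin comes here when the lid is home.
- lid: Loose steel lid, 0.27 to 0.47 kg. Origin: centre of its seating plane, z up when right way up. Flange 180 (x) x 140 (y) mm, z 0 to 8 mm; under it a solid step 146 x 100 mm, z -8 to 0, with 3 mm play in the opening. Fits either way round, x along the bath's x, overhanging the side walls by 12 mm. Too wide to grip across; the flange margin (20 mm wide along the long edges) can be pinched.
- lid_edge (a point): Middle of the lid's local +y long edge, at half the flange's thickness (lid frame 0, 70, 4 mm), axes as the lid's. At the start the lid lies upside down on the bath's -y side, sloping about 23 degrees: this edge points away from the bath, about 60 mm up, free underneath.
- lid_foot (a point): Middle of the lid's local -y long edge (lid frame 0, -70, 4 mm). At the start it is down on the worktop about 15 to 40 mm from the bath's plinth and can slide; the plinth stops it. Stood on this edge and tipped a few degrees past upright, the lid rests safely against the bath's rim.
- lid_handle (a point): Centre of the lid's black handle bar, 28 mm above the lid's origin along its z; bar 70 mm long (lid x), 18 mm wide (lid y), z 22 to 34 mm. At the start the lid rests on it, handle down.
- flask: Small clear conical flask, 45 mm wide, 62 mm high, upright; origin under its centre. To be left alone.
- dish: Flat round dish, 60 mm wide, 15 mm high; origin under its centre. To be left alone.
- bottle: Clear bottle with a screw cap, 57 mm wide, 101 mm high, upright; origin under its centre. To be left alone.
Mind the look-alikes: they are no part of the job. Several things have the shape of the lid; the one meant has the colours described above.

How it is judged (in metres and radians):
On the way:
1. the lid stands on its long edge, upright (within about 20 degrees) or leaning over onto the bath by up to 45 degrees, touching the bath (angle between lid's own z axis and vertical between 0.8 and 1.9 rad and height (world z) of lid below 0.09 m and contact force between lid and bath above 0.1 N), for 0.2 s.
At the end, for the whole second after the job is handed in: The lid lies at rest on the bath, handle up and level within 3 degrees, its step down in the tank opening (seating plane within 2.5 mm of the rim, centre within 8 mm, long axis within 5 degrees of the bath's), released (angle between lid's own z axis and vertical below 0.05 rad and horizontal distance between lid and bath_rim below 0.008 m and z of lid in the frame of bath_rim below 0.0025 m and angle between the x axis of lid and the x axis of bath, either way round below 0.08 rad and linear speed of lid below 0.02 m/s); the robot touches nothing.
It fails at once if the lid slaps or tumbles over (turns faster than 8 rad/s) (angular speed of lid above 8 rad/s).
It fails at once if the lid is dropped or thrown (faster than 1 m/s) (linear speed of lid above 1 m/s).
It fails at once if the flask is moved more than 20 mm (distance of flask from where it was at the start of the episode above 0.02 m).
It fails at once if the dish is moved more than 20 mm (distance of dish from where it was at the start of the episode above 0.02 m).
It fails at once if the bottle is moved more than 20 mm (distance of bottle from where it was at the start of the episode above 0.02 m).
It also fails if it takes over 54 s, if anything falls off the work surface, if the arm or the gripper's body presses on something with over 40 N, if the wrist force passes 120 N, or if a joint passes its speed limit or range.

## Working session

There is one attempt and no reset: what is moved stays moved. The work goes in short steps, Python scripts to look and compute and a shell command to move; the robot and the scene stay as the last step left them, time stands still between calls to the robot, and variables do not carry over. Pictures are saved under pics/ and viewed, at most 10 in all, crops included, and the job is handed in when it is done.

```bash
mkdir -p pics; python3 - <<'E'
from cell import sensors,get_image,camera_params
import cv2,json
s=sensors.read_state();print({k:s[k] for k in('clock','eef_pos','tool_rot','width','force')})
for n in('scene','top'):
    cv2.imwrite(f'pics/{n}0.png',get_image(n));p=camera_params(n);print(n,p)
E
```

```text
{'clock': 0.0, 'eef_pos': array([ 173.1297753 , -625.85910873,  230.37830677]), 'tool_rot': array([-3.13967390e+00,  1.07621557e-05,  2.69817122e-01]), 'width': 85.52801475800088, 'force': array([-0.47834275,  0.02537172,  0.16771787])}
scene {'mtx': array([[571.67524986,   0.        , 324.83420584],
       [  0.        , 571.67524986, 240.49637883],
       [  0.        ,   0.        ,   1.        ]]), 'rvec': array([ 1.1353598 , -2.0396489 ,  1.25259931]), 'tvec': array([ 296.70751216,  281.57217977, 1084.07415829])}
top {'mtx': array([[551.87358475,   0.        , 310.55701943],
       [  0.        , 551.87358475, 238.54229104],
       [  0.        ,   0.        ,   1.        ]]), 'rvec': array([ 2.21133376, -2.15514839,  0.07719131]), 'tvec': array([  10.09385377,  505.4607265 , 1535.85040732])}
```

View pics/scene0.png

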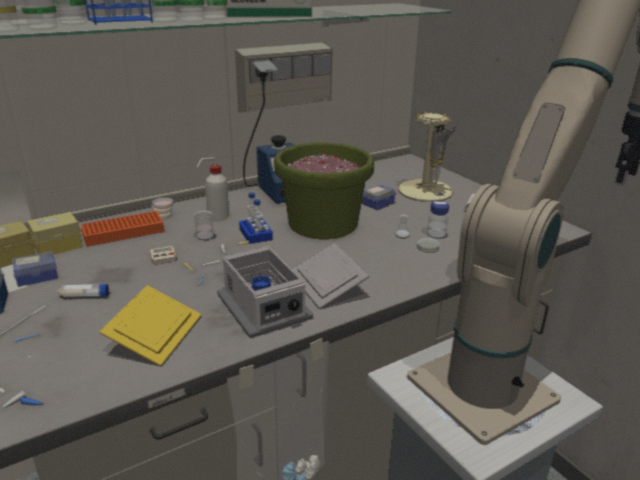

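View pics/top0.png

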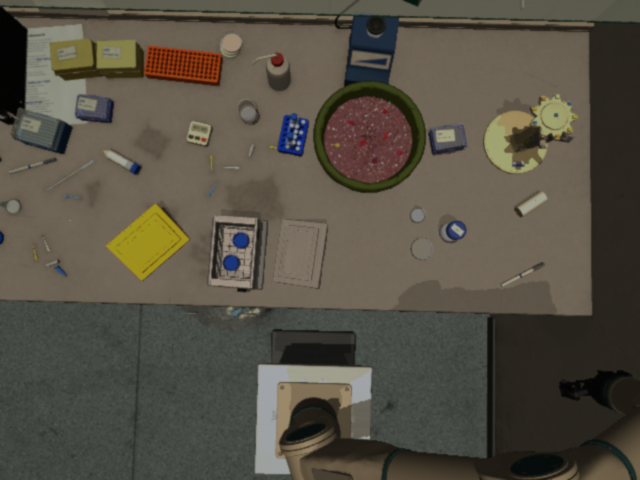

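```bash
python3 - <<'E'
import cv2,numpy as np
t=cv2.imread('pics/top0.png')[200:300,195:335];s=cv2.imread('pics/scene0.png')[235:335,210:375]
a=cv2.resize(t,None,fx=3,fy=3,interpolation=cv2.INTER_CUBIC);b=cv2.resize(s,None,fx=3,fy=3,interpolation=cv2.INTER_CUBIC)
o=np.zeros((600,500,3),np.uint8);o[:300,:420]=a;o[300:,:495]=b
cv2.imwrite('pics/c1.png',o)
E
```

```text
(no output)
```

View pics/c1.png

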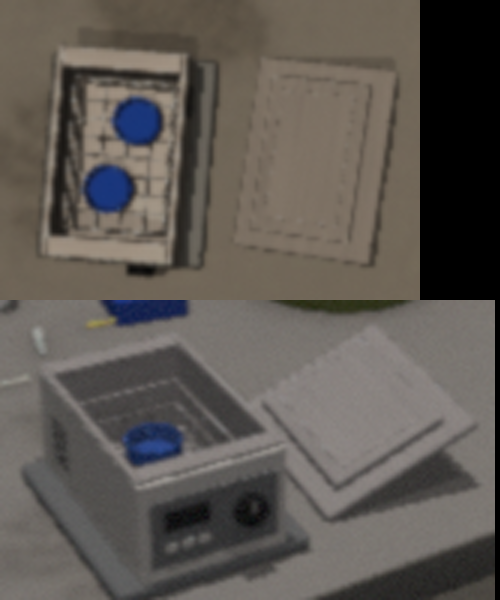

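```bash
cat > h.py <<'E'
import numpy as np,cv2
from scipy.optimize import least_squares
from scipy.spatial.transform import Rotation as R
from cell import sensors,get_image,camera_params
C={n:camera_params(n) for n in('scene','top')}
def pr(n,P,c=None):
    c=c or C[n];return cv2.projectPoints(np.asarray(P,float).reshape(-1,3),c['rvec'],c['tvec'],c['mtx'],None)[0].reshape(-1,2)
def ray(n,uv,z):
    c=C[n];r,_=cv2.Rodrigues(c['rvec']);o=-r.T@c['tvec'];d=r.T@np.linalg.inv(c['mtx'])@np.array([*uv,1.]);return o+d*(z-o[2])/d[2]
E
python3 - <<'E'
from h import *
T=lambda l:np.array([(195+u/3,200+v/3) for u,v in l]);S=lambda l:np.array([(210+u/3,235+(v-300)/3) for u,v in l])
# bath: order (+x+y),(+x-y),(-x-y),(-x+y)
B=np.array([(95,58,100),(95,-58,100),(-95,-58,100),(-95,58,100)],float)
bt=T([(59,48),(187,55),(172,263),(40,257)]);bs=S([(40,370),(175,340),(284,442),(138,488)])
print('rim rough',[ray('top',p,100).round() for p in bt])
def pb(q,P):return R.from_euler('z',q[2]).apply(P)+[q[0],q[1],0]
# scene order check: +x+y left? 
bsx=[bs[0],bs[1],bs[2],bs[3]]
f=lambda q:np.r_[(pr('top',pb(q,B))-bt).ravel(),(pr('scene',pb(q,B))-bs).ravel()]
r=least_squares(f,[500,100,0],x_scale=[10,10,.1]);print('bath',r.x,'res',r.fun.round(1));qb=r.x
L=np.array([(90,-70,0),(90,70,0),(-90,70,0),(-90,-70,0)],float)
lt=T([(263,58),(397,72),(372,265),(235,243)]);ls=S([(262,402),(372,327),(477,427),(330,514)])
def pl(q,P):return R.from_euler('xz',[q[3],q[4]]).apply(P)+q[:3]
def g(q):
    e=pr('scene',pl(q,L))-ls;e[0]*=.2
    return np.r_[(pr('top',pl(q,L))-lt).ravel(),e.ravel()]
r=least_squares(g,[500,0,35,np.pi-.4,0],x_scale=[10,10,10,.1,.1]);q=r.x;print('lid',q,np.degrees(q[3]),'res',r.fun.round(1))
for n,p in dict(edge=(0,70,4),foot=(0,-70,4),handle=(0,0,28),e1=(90,70,0),e2=(-90,70,0)).items():
    w=pl(q,[p])[0];print(n,w.round(1),'bath frame',R.from_euler('z',-qb[2]).apply(w-[qb[0],qb[1],0]).round(1))
for n,uv in dict(flask=(417,215),dish=(422,248)).items():print(n,ray('top',uv,30 if n=='flask' else 10))
print('bottle',ray('top',(455,230),100))
for l in (edge:=[(-60,66,4)]): pass
E
```

```text
rim rough [array([553., 281., 100.]), array([550., 167., 100.]), array([365., 174., 100.]), array([367., 291., 100.])]
bath [ 4.57185153e+02  2.27844416e+02 -4.28207825e-02] res [-0.3 -0.6  0.3  0.  -0.1  1.8  0.3  0.8 -1.3 -1.1 -0.3 -2.3  0.9  0.5
 -0.4 -0.6]
lid [ 4.63276535e+02  5.08239990e+01  3.24822983e+01  2.78200894e+00
 -1.09790283e-01] 159.39737082652545 res [-0.8 -0.5  0.8 -0.7  0.3  0.  -0.3  0.7 -1.8  0.4  0.8 -0.2  0.9 -0.7
 -1.1  1.1]
edge [455.9 -15.7  53.4] bath frame [   9.2 -243.4   53.4]
foot [470.3 114.6   4.1] bath frame [  18.  -112.6    4.1]
handle [462.2  41.    6.3] bath frame [  13.  -186.4    6.3]
e1 [545.6 -24.2  57.1] bath frame [  99.1 -248.    57.1]
e2 [366.6  -4.4  57.1] bath frame [ -80.5 -236.    57.1]
flask [ 578.00420539 -273.52844764   30.        ]
dish [ 486.93672803 -292.55876721   10.        ]
bottle [ 531.86666494 -362.13044746  100.        ]
```

```bash
python3 -m inch '[[[1.5,-1.8,0,2],[4,-4.8,0,5],[6.5,-7.8,0,7.5],[9,-10.8,0,10],[11.5,-13.8,0,12.5],[14,-16.8,0,15],[16.5,-19.8,0,17.5],[19,-22.8,0,20]]]' 8.5
```

```text
clock: 0.77
eef_pos: [295.9, -354.1, 231.1]
tool_rot: [-3.141, 0.0, -0.082]
force: [1.3, -0.2, 0.8]
width: 84.9
gripper_force: 0.0
```

```bash
python3 -m inch '[[[1.3,-3.7,0,0],[2.6,-7.4,0,0],[3.9,-11.1,0,0],[5.2,-14.8,0,0],[6.5,-18.5,0,0],[7.8,-22.2,0,0],[9.1,-25.9,0,0],[10.4,-29.6,1,0]]]' && python3 -m inch '[[[1.3,-3.7,1.5,0],[2.6,-7,3,0],[2.9,-8.2,6,0],[2.9,-8.2,9,0],[2.9,-8.2,9,0],[2.9,-8.2,9,0]]]'
python3 - <<'E'
from h import *
a=get_image('wrist');b=get_image('scene')[190:330,200:380]
cv2.imwrite('pics/w2.png',np.hstack([cv2.resize(a,(400,300)),cv2.resize(b,(386,300),interpolation=cv2.INTER_CUBIC)]))
E
```

```text
clock: 1.43
eef_pos: [424.2, -67.6, 222.4]
tool_rot: [3.141, -0.003, -0.079]
force: [1.6, -0.9, -0.1]
width: 84.9
gripper_force: 0.0
clock: 1.93
eef_pos: [456.6, 9.9, 130.4]
tool_rot: [3.141, 0.004, -0.079]
force: [-0.4, -0.0, 0.3]
width: 85.6
gripper_force: 0.0
```

View pics/w2.png

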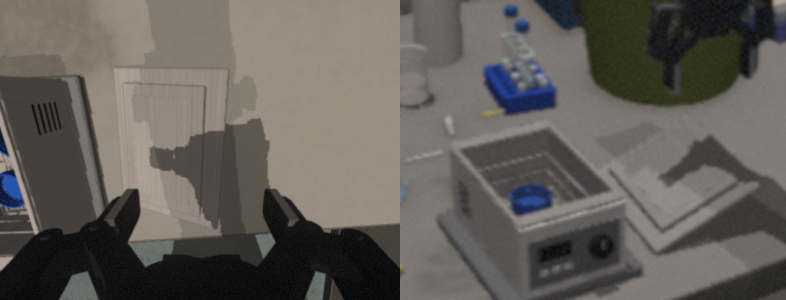

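```bash
python3 - <<'E'
from h import *
q=[463.3,50.8,32.5,2.782,-.1098]
L=np.array([(90,-70,0),(90,70,0),(-90,70,0),(-90,-70,0)],float)
P=R.from_euler('xz',q[3:]).apply(L)+q[:3]
s=sensors.read_state();print(s['eef_pos'])
c=camera_params('wrist');print(P.round(),(pr('wrist',P,c)/1.6).round())
for y in (-44,44):print(pr('w',[s['eef_pos']+[0,y,13]],c)/1.6)
E
```

```text
[458.67077003   9.35436209 132.42091131]
[[560. 106.   8.]
 [546. -24.  57.]
 [367.  -4.  57.]
 [381. 126.   8.]] [[112.  70.]
 [228.  70.]
 [218. 229.]
 [124. 204.]]
[[264.42897384 194.77073668]]
[[136.90304574 204.01170931]]
```

```bash
python3 -m inch '[[[0,-0.5,3,0],[0,-0.5,6,0],[0,-0.5,8,0],[0,-0.5,9.2,0],[0,-0.5,9.9,0],[0,-0.5,9.9,0]]]'
```

```text
clock: 2.53
eef_pos: [459.3, 14.7, 32.7]
tool_rot: [3.141, -0.001, -0.081]
force: [-1.4, -0.5, -0.2]
width: 84.9
gripper_force: 0.0
```

```bash
python3 -m inch '[[[0,-0.5,0,0],[0,-1,0,0],[0,-1.4,0,0],[0,-1.8,0,0],[0,-2.2,0.2,0],[0,-2.6,0.3,0],[0,-3.0,0.4,0],[0,-3.0,0.4,0]]]'; python3 -m inch '[[[0,-0.3,0,0],[0,-0.6,0,0],[0,-0.9,0,0],[0,-0.9,0,0]]]'
```

```text
clock: 3.2
eef_pos: [460.9, 45.0, 28.8]
tool_rot: [3.14, 0.0, -0.079]
force: [-0.7, -3.5, 3.0]
width: 85.1
gripper_force: 1.6
clock: 3.53
eef_pos: [461.5, 53.8, 28.7]
tool_rot: [3.141, 0.001, -0.08]
force: [0.7, -3.6, 2.8]
width: 85.3
gripper_force: 1.8
```

```bash
python3 -m inch '[[[0,-0.3,0,0],[0,-0.6,0,0],[0,-0.6,0,0]]]'; python3 - <<'E'
from h import *
a=get_image('wrist');b=get_image('scene')[190:330,200:380]
cv2.imwrite('pics/w3.png',np.hstack([cv2.resize(a,(400,300)),cv2.resize(b,(386,300),interpolation=cv2.INTER_CUBIC)]))
E
```

```text
clock: 3.78
eef_pos: [464.3, 57.5, 29.0]
tool_rot: [3.139, -0.003, -0.081]
force: [3.2, -10.3, 2.7]
width: 84.9
gripper_force: 4.9
```

View pics/w3.png

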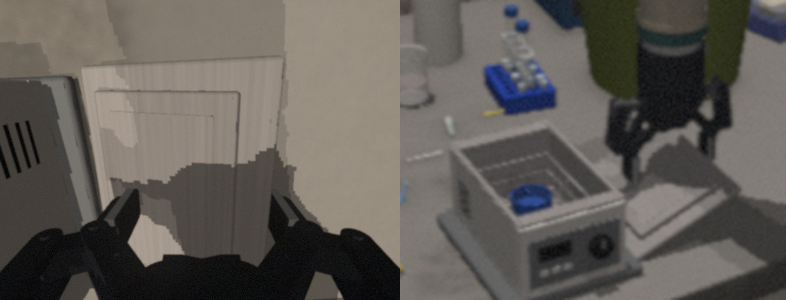

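```bash
python3 -m inch '[[[0,-0.5,-0.8,0],[0,-0.8,-1.6,0],[0,-1.2,-2.4,0],[0,-1.6,-3.2,0],[0,-1.6,-3.2,0]]]'; python3 - <<'E'
from h import *
b=get_image('scene')[190:330,200:380]
cv2.imwrite('pics/w4.png',cv2.resize(b,(386,300),interpolation=cv2.INTER_CUBIC))
E
```

```text
clock: 4.3
eef_pos: [465.4, 76.3, 61.9]
tool_rot: [-3.141, -0.004, -0.079]
force: [2.8, -6.8, 2.1]
width: 85.2
gripper_force: 2.8
```

View pics/w4.png

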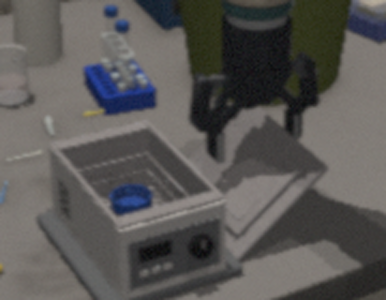

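```bash
python3 -m inch '[[[0,-0.7,-0.95,0],[0,-1.5,-1.9,0],[0,-2.3,-2.8,0],[0,-3.2,-3.5,0],[0,-4.2,-4.2,0],[0,-5.3,-4.8,0],[0,-5.3,-4.8,0]]]'; python3 - <<'E'
from h import *
b=get_image('scene')[190:330,200:380]
cv2.imwrite('pics/w5.png',cv2.resize(b,(386,300),interpolation=cv2.INTER_CUBIC))
E
```

```text
clock: 4.93
eef_pos: [468.2, 132.6, 109.3]
tool_rot: [-3.139, -0.001, -0.075]
force: [-0.2, -0.4, -0.1]
width: 85.0
gripper_force: 0.1
```

View pics/w5.png

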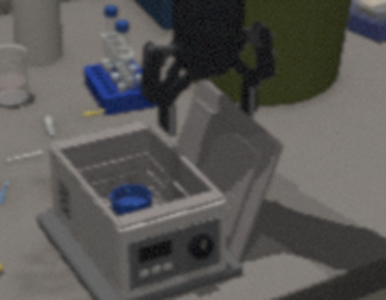

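```bash
python3 -m inch '[[[0,-0.2,-0.3,0],[0,-0.5,-0.7,0],[0,-0.8,-1.1,0],[0,-0.8,-1.1,0]]]' 5.0;  python3 -m inch '[[[0,-0.2,-0.3,0],[0,-0.4,-0.5,0],[0,-0.4,-0.5,0],[0,-0.4,-0.5,0]]]' 2.4; python3 - <<'E'
from h import *
b=get_image('scene')[190:330,200:380]
cv2.imwrite('pics/w6.png',cv2.resize(b,(386,300),interpolation=cv2.INTER_CUBIC))
E
```

```text
clock: 5.32
eef_pos: [468.6, 137.6, 119.9]
tool_rot: [-3.141, -0.0, -0.079]
force: [0.5, -0.3, -0.1]
width: 50.0
gripper_force: 0.1
clock: 5.65
eef_pos: [468.5, 141.0, 124.4]
tool_rot: [-3.141, 0.001, -0.079]
force: [-0.1, 0.0, -0.5]
width: 23.9
gripper_force: 0.0
```

View pics/w6.png

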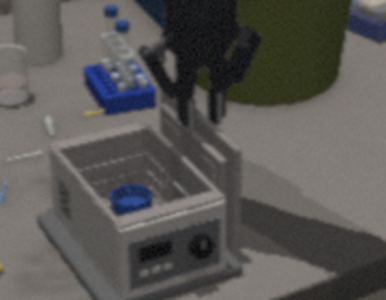

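```bash
python3 -m inch '[[[0,0,0,0],[0,0,0,0],[0,0,0,0],[0,0,0,0],[0,0,0,0],[0,0,0,0]]]' 0.4; python3 - <<'E'
from h import *
b=get_image('scene')[190:330,200:380];a=get_image('wrist')
cv2.imwrite('pics/w7.png',np.hstack([cv2.resize(a,(400,300)),cv2.resize(b,(386,300),interpolation=cv2.INTER_CUBIC)]))
E
```

```text
clock: 6.2
eef_pos: [468.5, 140.8, 124.4]
tool_rot: [3.142, 0.001, -0.079]
force: [-0.5, 1.2, 3.1]
width: 6.6
gripper_force: 59.9
```

View pics/w7.png

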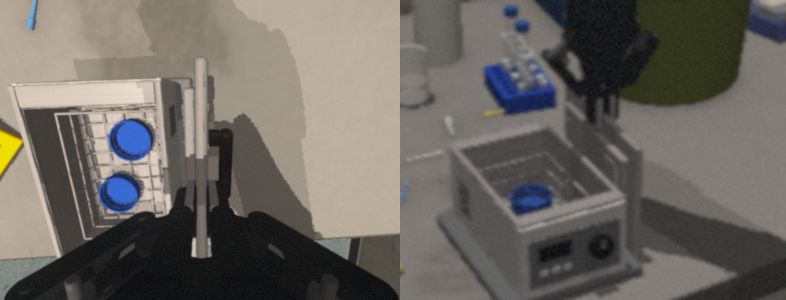

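```bash
python3 -m inch '[[[0,-0.2,0,-1],[0,-0.4,0,-2],[0,-0.6,0,-2],[0,-0.8,0,-2],[0,-0.8,0,-2],[0,-0.8,0,-2]]]'; 
```

```text
clock: 6.8
eef_pos: [468.8, 146.7, 124.4]
tool_rot: [3.138, 0.002, -0.045]
force: [-0.1, -5.2, 5.4]
width: 5.7
gripper_force: 61.2
```

```bash
python3 -m inch '[[[0,-0.2,0,0],[0,-0.3,0,0],[0,-0.3,0,0],[0,-0.3,0,0],[0,-0.3,0,0],[0,-0.3,0,0]]]'; 
```

```text
clock: 7.3
eef_pos: [468.9, 148.9, 124.4]
tool_rot: [3.137, 0.002, -0.045]
force: [-0.1, -5.7, 7.1]
width: 6.6
gripper_force: 62.5
```

```bash
python3 -m inch '[[[0,0.6,0,0],[0,1.1,-0.5,0],[0,1.1,-2.5,0],[0,1.1,-5,0],[0,1.1,-7.5,0],[0,1.1,-10,0],[0,1.1,-11.8,0],[0,1.1,-11.8,0]]]'; python3 - <<'E'
from h import *
import pickle
s=sensors.read_state();c=camera_params('wrist');a=get_image('wrist');t=get_image('top');sc=get_image('scene')
cv2.imwrite('pics/w8.png',a);cv2.imwrite('pics/t8.png',t);pickle.dump((s,c),open('w8.pkl','wb'))
cv2.imwrite('pics/w8c.png',np.hstack([a[60:420,0:420],cv2.resize(t[190:310,195:315],(360,360),interpolation=cv2.INTER_CUBIC)]))
print(s['eef_pos'],s['tool_rot'],s['force'])
E
```

```text
clock: 7.97
eef_pos: [470.7, 142.1, 245.3]
tool_rot: [-3.138, -0.005, -0.043]
force: [1.0, 0.4, -3.4]
width: 6.3
gripper_force: 59.0
[470.66806223 142.05725609 245.33852829] [-3.13849346 -0.00535824 -0.0434861 ] [ 0.96493974  0.3567455  -3.3547744 ]
```

View pics/w8c.png

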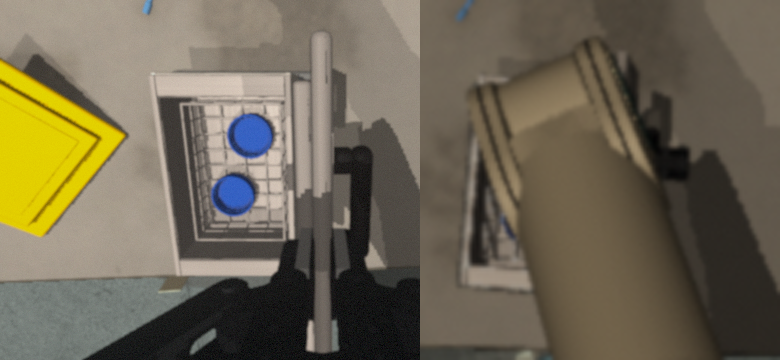

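```bash
python3 - <<'E'
from h import *
import pickle
s,c=pickle.load(open('w8.pkl','rb'));C['w']=c
e=np.array(s['eef_pos']);qb=[457.2,227.8,-.043]
tb=lambda p:R.from_euler('z',-qb[2]).apply(np.array(p)-[qb[0],qb[1],0])
for z in(258,261,264):
    a=ray('w',(320,92),z);b=ray('w',(321,411),z);print(z,'lid ends bath frame',tb(a).round(1),tb(b).round(1),'len',np.linalg.norm(a-b).round(1))
for n,p in dict(TL=(152,133),TR=(290,133),BL=(178,336)).items():print(n,tb(ray('w',p,100)).round(1))
print('tcp',tb(e).round(1))
# predicted rim corners in px
B=np.array([(95,58,100),(95,-58,100),(-95,58,100)]);print(pr('w',R.from_euler('z',qb[2]).apply(B)+[qb[0],qb[1],0],c).round(1))
E
```

```text
258 lid ends bath frame [107.  -85.2 258. ] [-31.8 -85.3 258. ] len 138.9
261 lid ends bath frame [106.7 -85.3 261. ] [-29.  -85.3 261. ] len 135.7
264 lid ends bath frame [106.3 -85.3 264. ] [-26.2 -85.4 264. ] len 132.5
TL [ 96.1  52.4 100. ]
TR [ 96.  -59.5 100. ]
BL [-91.3  54.5 100. ]
tcp [ 17.1 -85.1 245.3]
[[145.3 134.5]
 [288.2 134.3]
 [174.9 339.3]]
```

```bash
python3 - <<'E'
from h import *
import pickle
from scipy.signal import find_peaks
s,c=pickle.load(open('w8.pkl','rb'));C['w']=c;qb=[457.2,227.8,-.043]
g=cv2.cvtColor(cv2.imread('pics/w8.png'),cv2.COLOR_BGR2GRAY).astype(float)
W=lambda P:R.from_euler('z',qb[2]).apply(np.array(P,float))+[qb[0],qb[1],0]
tb=lambda p:R.from_euler('z',-qb[2]).apply(np.array(p)-[qb[0],qb[1],0])
for u in(185,215,245,270):
    p=g[:,u-3:u+4].mean(1);d=np.gradient(cv2.GaussianBlur(p[:,None],(1,5),0)[:,0]);k=[i for i in find_peaks(abs(d),height=5)[0] if 110<i<370]
    print('col',u,[(int(i),round(d[i]),round(tb(ray('w',(u,i),100))[0],1)) for i in k])
for v in(190,230,260,300):
    p=g[v-3:v+4].mean(0);d=np.gradient(cv2.GaussianBlur(p[:,None],(1,5),0)[:,0]);k=[i for i in find_peaks(abs(d),height=5)[0] if 130<i<320]
    print('row',v,[(int(i),round(d[i]),round(tb(ray('w',(i,v),100))[1],1)) for i in k])
E
```

```text
col 185 [(129, -11, np.float64(99.2)), (133, 16, np.float64(96.1)), (157, -28, np.float64(77.2)), (162, 24, np.float64(73.2)), (165, -19, np.float64(70.8)), (319, 22, np.float64(-72.8)), (335, -24, np.float64(-90.2)), (360, -14, np.float64(-118.5))]
col 215 [(132, 16, np.float64(96.9)), (136, 7, np.float64(93.8)), (154, -9, np.float64(79.6)), (159, -10, np.float64(75.6)), (163, 10, np.float64(72.4)), (175, -10, np.float64(62.6)), (178, 9, np.float64(60.1)), (192, -6, np.float64(48.3)), (196, 6, np.float64(44.9)), (207, -6, np.float64(35.4)), (222, -12, np.float64(22.1)), (226, 11, np.float64(18.5)), (238, -13, np.float64(7.6)), (244, -13, np.float64(2.0)), (267, 11, np.float64(-19.8)), (280, -12, np.float64(-32.6)), (284, 16, np.float64(-36.6)), (287, -16, np.float64(-39.6)), (292, -14, np.float64(-44.7)), (298, 20, np.float64(-50.8)), (301, -21, np.float64(-53.9)), (320, 25, np.float64(-73.9)), (335, -20, np.float64(-90.2)), (343, -17, np.float64(-99.1))]
col 245 [(133, 16, np.float64(96.1)), (159, -12, np.float64(75.6)), (163, 8, np.float64(72.4)), (168, -6, np.float64(68.3)), (173
[... 2306 characters left out ...]
64(52.1)), (190, 23, np.float64(34.0)), (193, -21, np.float64(31.3)), (198, 15, np.float64(26.7)), (201, -6, np.float64(24.0)), (205, 10, np.float64(20.4)), (208, -8, np.float64(17.7)), (213, -14, np.float64(13.2)), (221, 8, np.float64(5.9)), (256, 22, np.float64(-25.7)), (266, -7, np.float64(-34.7)), (270, 7, np.float64(-38.3)), (283, -14, np.float64(-50.1)), (288, 17, np.float64(-54.6)), (293, -30, np.float64(-59.1))]
row 300 [(171, 8, np.float64(56.3)), (176, -25, np.float64(51.6)), (194, 13, np.float64(34.7)), (285, -15, np.float64(-50.6)), (289, 8, np.float64(-54.3)), (294, -11, np.float64(-59.0)), (298, 7, np.float64(-62.7)), (310, -10, np.float64(-74.0)), (314, 13, np.float64(-77.7))]
```

```bash
python3 -m inch '[[[-0.5,-0.6,0,0],[-1.1,-1.3,0,0],[-1.58,-1.91,0,0],[-1.58,-1.91,1,0],[-1.58,-1.91,2,0],[-1.58,-1.91,3,0],[-1.58,-1.91,3.3,0],[-1.58,-1.91,3.3,0]]]'; python3 -m inch '[[[0,0,0.2,0],[0,0,0.4,0],[0,0,0.6,0],[0,0,0.7,0],[0,0,0.8,0],[0,0,0.8,0]]]'
```

```text
clock: 8.78
eef_pos: [452.5, 161.0, 208.2]
tool_rot: [3.141, 0.004, -0.043]
force: [-0.7, -0.7, -4.1]
width: 6.5
gripper_force: 58.9
clock: 9.28
eef_pos: [454.3, 160.8, 204.2]
tool_rot: [-3.141, -0.002, -0.045]
force: [-5.3, -2.7, 19.7]
width: 6.7
gripper_force: 62.4
```

```bash
python3 -m inch '[[[0,-0.2,-0.3,0],[0,-0.5,-0.3,0],[0,-0.8,-0.3,0],[0,-1.1,-0.3,0],[0,-1.4,-0.3,0],[0,-1.4,-0.3,0]]]' 2.0
```

```text
clock: 9.78
eef_pos: [454.5, 175.5, 204.1]
tool_rot: [-3.141, 0.001, -0.043]
force: [0.4, 0.7, 0.1]
width: 19.9
gripper_force: 0.0
```

```bash
python3 -m inch '[[[0,-0.2,0,0],[0,-0.4,0.1,0],[0,-0.6,0.2,0],[0,-0.8,0.3,0],[0,-0.8,0.3,0],[0,-0.8,0.3,0]]]' 5.0
python3 - <<'E'
from h import *
s=sensors.read_state();c=camera_params('wrist');a=get_image('wrist');cv2.imwrite('pics/w9.png',a)
g0=cv2.imread('pics/w8.png')
# template expected edges: project edge line for several theta
yaw=-.043;hb=R.from_euler('z',yaw)
cen=np.array([457.2,227.8,0])+hb.apply([.9,-1.5,0])
for th in(90,80,75,70,65,60):
    t=np.radians(th)
    def P(x,l,z):return cen+hb.apply([x,-58+(l+50)*np.cos(t)-z*np.sin(t),100+(l+50)*np.sin(t)+z*np.cos(t)])
    print(th,pr('w',[P(90,70,0),P(90,70,8),P(40,70,0),P(90,-70,0),P(90,-70,8)],c).round().tolist())
g=cv2.cvtColor(a,cv2.COLOR_BGR2GRAY).astype(float)
from scipy.signal import find_peaks
for v in(130,170,200,230):
    p=g[v-2:v+3].mean(0);d=np.gradient(cv2.GaussianBlur(p[:,None],(1,5),0)[:,0]);k=[i for i in find_peaks(abs(d),height=6)[0] if i>180]
    print(v,[(int(i),round(d[i]),round(p[i+3])) for i in k])
print(s['eef_pos'])
E
```

```text
clock: 10.28
eef_pos: [454.7, 182.6, 201.2]
tool_rot: [3.141, 0.001, -0.044]
force: [-1.3, -0.7, -0.0]
width: 49.9
gripper_force: 0.1
90 [[362.0, 85.0], [386.0, 85.0], [358.0, 229.0], [340.0, 113.0], [351.0, 113.0]]
80 [[300.0, 86.0], [323.0, 85.0], [303.0, 228.0], [345.0, 113.0], [356.0, 113.0]]
75 [[271.0, 87.0], [293.0, 86.0], [277.0, 227.0], [348.0, 113.0], [359.0, 113.0]]
70 [[244.0, 88.0], [264.0, 87.0], [253.0, 225.0], [350.0, 113.0], [361.0, 113.0]]
65 [[220.0, 89.0], [237.0, 88.0], [231.0, 222.0], [352.0, 113.0], [363.0, 112.0]]
60 [[199.0, 91.0], [214.0, 90.0], [212.0, 220.0], [354.0, 113.0], [365.0, 112.0]]
130 [(261, -6, 146), (335, 10, 172), (341, -25, 67), (371, 16, 148), (389, -7, 119), (393, 6, 137)]
170 [(183, -23, 83), (206, 26, 121), (209, -27, 60), (214, 20, 115), (224, -7, 114), (231, 21, 199), (247, -9, 177), (251, 8, 205), (259, -30, 62), (265, 8, 95), (308, 28, 211), (322, -21, 118), (327, 11, 144), (331, -18, 94), (335, -8, 73), (339, 9, 87), (344, 18, 169), (361, -18, 68), (369, 16, 144), (383, -10, 131)]
200 [(181, 11, 189), (186, -24, 94), (209, 25, 116), (212, -26, 60), (217, 17, 105), (220, -7, 96), (231, 17, 180), (250, -11, 161), (253, 12, 186), (264, -17, 81), (301, 21, 175), (323, -14, 120), (329, -11, 91), (335, -7, 76), (339, 12, 95), (344, 17, 170), (360, -19, 68), (369, 16, 153), (387, -15, 76), (399, 15, 138)]
230 [(185, 12, 188), (191, -24, 63), (211, 26, 150), (215, -26, 61), (219, 20, 127), (223, -6, 117), (226, 9, 130), (230, -10, 103), (236, 20, 182), (248, -12, 90), (284, 7, 119), (329, -12, 69), (338, 12, 94), (344, 17, 170), (357, -15, 83), (367, 17, 149), (386, -25, 29), (410, 12, 77), (417, 16, 140)]
[454.71247406 182.59055001 201.18685012]
```

```bash
cat > fit.py <<'E'
from h import *
def run(ths,tag):
    hb=R.from_euler('z',-.043);cen=np.array([457.2,227.8,0])+hb.apply([.9,-1.5,0])
    Cw=camera_params('wrist');I={'w':get_image('wrist'),'scene':get_image('scene')}
    for k in I: cv2.imwrite(f'pics/{tag}_{k}.png',I[k])
    G={k:cv2.GaussianBlur(cv2.cvtColor(v,cv2.COLOR_BGR2GRAY).astype(float),(3,3),0) for k,v in I.items()}
    def score(k,c,A,B):
        t=np.linspace(0,1,60)[:,None];uv=pr(k,A+(B-A)*t,c);d=uv[-1]-uv[0];n=np.array([-d[1],d[0]])/np.linalg.norm(d)
        f=lambda o:cv2.remap(G[k],(uv+o*n)[:,0].astype(np.float32).reshape(-1,1),(uv+o*n)[:,1].astype(np.float32).reshape(-1,1),1).ravel()
        return abs(np.median(f(2)-f(-2)))
    for th in ths:
        t=np.radians(th)
        P=lambda x,l,z:cen+hb.apply([x,-58+(l+50)*np.cos(t)-z*np.sin(t),100+(l+50)*np.sin(t)+z*np.cos(t)])
        print(th,[round(float(v)) for v in(score('w',Cw,P(35,70,0),P(88,70,0)),score('w',Cw,P(35,70,8),P(88,70,8)),score('w',Cw,P(90,-60,8),P(90,65,8)),
          score('scene',C['scene'],P(-90,-60,8),P(-90,68,8)),score('scene',C['scene'],P(-90,50,0),P(-90,68,0)),score('scene',C['scene'],P(-88,70,8),P(-40,70,8)),score('scene',C['scene'],P(30,70,0),P(88,70,0)))])
E
python3 -c "
import fit;fit.run(range(56,98,2),'f1')"
```

```text
56 [0, 81, 11, 0, 3, 1, 30]
58 [1, 41, 10, 1, 1, 1, 10]
60 [41, 13, 9, 1, 1, 0, 6]
62 [47, 53, 9, 1, 1, 1, 7]
64 [1, 1, 6, 1, 0, 1, 6]
66 [54, 22, 2, 2, 1, 1, 9]
68 [1, 3, 3, 4, 0, 1, 1]
70 [5, 0, 2, 5, 0, 1, 24]
72 [1, 0, 0, 7, 1, 1, 72]
74 [0, 1, 0, 8, 1, 10, 82]
76 [0, 1, 1, 9, 3, 13, 37]
78 [0, 1, 2, 7, 5, 4, 4]
80 [1, 1, 2, 6, 11, 16, 1]
82 [0, 9, 0, 12, 13, 7, 2]
84 [1, 48, 2, 19, 1, 6, 0]
86 [7, 37, 9, 27, 12, 14, 0]
88 [29, 60, 33, 31, 5, 6, 16]
90 [51, 19, 11, 36, 6, 17, 37]
92 [55, 5, 0, 35, 4, 30, 20]
94 [21, 0, 0, 32, 21, 25, 4]
96 [1, 1, 1, 23, 22, 11, 24]
```

```bash
python3 -m inch '[[[0,0.3,-0.1,0],[0,0.8,-0.2,0],[0,1.2,-0.2,0],[0,1.2,-0.2,0],[0,1.2,-0.2,0]]]' 2.4;python3 -m inch '[[[0,-0.2,0,0],[0,-0.4,0,0],[0,-0.6,0,0],[0,-0.8,0,0],[0,-0.8,0,0],[0,-0.8,0,0]]]'; python3 -c "
import fit;fit.run(range(66,98,2),'f2')"
```

```text
clock: 10.85
eef_pos: [454.4, 170.0, 203.4]
tool_rot: [3.141, 0.001, -0.045]
force: [-0.5, -0.2, 0.4]
width: 23.7
gripper_force: 0.2
clock: 11.35
eef_pos: [454.6, 178.8, 203.3]
tool_rot: [3.142, 0.001, -0.044]
force: [1.2, -0.4, -0.4]
width: 24.4
gripper_force: 0.1
66 [0, 1, 2, 5, 0, 1, 9]
68 [1, 7, 2, 4, 0, 1, 4]
70 [3, 1, 2, 5, 0, 10, 8]
72 [1, 1, 2, 8, 1, 16, 7]
74 [2, 0, 0, 9, 3, 3, 16]
76 [1, 1, 0, 10, 9, 18, 24]
78 [1, 0, 0, 18, 14, 8, 61]
80 [1, 16, 1, 26, 3, 18, 81]
82 [0, 5, 0, 32, 23, 39, 55]
84 [5, 15, 7, 41, 5, 13, 13]
86 [18, 37, 27, 44, 11, 44, 0]
88 [11, 0, 0, 35, 6, 60, 2]
90 [32, 0, 1, 31, 11, 31, 2]
92 [1, 0, 4, 23, 15, 6, 8]
94 [0, 1, 4, 12, 4, 0, 6]
96 [0, 1, 3, 5, 1, 0, 0]
```

```bash
python3 -m inch '[[[0,-0.2,0,0],[0,-0.4,0.1,0],[0,-0.6,0.1,0],[0,-0.8,0.2,0],[0,-0.8,0.2,0],[0,-0.8,0.2,0]]]'; python3 -c "
import fit;fit.run(range(64,92,2),'f3')"
```

```text
clock: 11.95
eef_pos: [454.9, 186.7, 201.2]
tool_rot: [3.141, 0.001, -0.044]
force: [-0.0, 0.3, -0.4]
width: 24.1
gripper_force: 0.0
64 [40, 11, 0, 7, 0, 5, 5]
66 [0, 0, 0, 8, 1, 16, 8]
68 [22, 0, 0, 9, 2, 5, 2]
70 [4, 1, 0, 7, 7, 22, 5]
72 [1, 1, 1, 17, 11, 10, 29]
74 [1, 1, 1, 29, 4, 33, 78]
76 [1, 3, 7, 36, 15, 52, 79]
78 [0, 15, 33, 36, 1, 16, 34]
80 [16, 55, 34, 38, 20, 72, 6]
82 [10, 45, 5, 36, 25, 49, 2]
84 [46, 1, 1, 32, 26, 10, 4]
86 [20, 0, 2, 17, 1, 0, 1]
88 [1, 0, 2, 8, 7, 0, 7]
90 [0, 0, 3, 3, 8, 1, 0]
```

```bash
python3 -m inch '[[[0,-0.2,0,0],[0,-0.4,0.1,0],[0,-0.6,0.2,0],[0,-0.8,0.3,0],[0,-0.8,0.3,0],[0,-0.8,0.3,0]]]'; python3 -c "
import fit;fit.run(range(54,90,2),'f4')"
```

```text
clock: 12.55
eef_pos: [455.4, 194.7, 198.2]
tool_rot: [3.142, 0.001, -0.044]
force: [-0.3, 0.9, 0.5]
width: 23.8
gripper_force: 0.2
54 [1, 20, 0, 4, 1, 0, 36]
56 [74, 12, 0, 4, 0, 1, 29]
58 [45, 56, 1, 6, 1, 7, 9]
60 [0, 0, 0, 8, 1, 26, 5]
62 [58, 27, 1, 8, 2, 5, 6]
64 [0, 3, 5, 11, 8, 32, 4]
66 [16, 1, 16, 23, 8, 7, 7]
68 [3, 10, 25, 32, 5, 58, 42]
70 [1, 11, 29, 35, 3, 39, 70]
72 [15, 32, 19, 36, 7, 7, 41]
74 [2, 42, 2, 36, 11, 18, 18]
76 [18, 1, 2, 35, 23, 38, 2]
78 [43, 0, 1, 31, 30, 56, 3]
80 [0, 2, 0, 21, 59, 32, 3]
82 [1, 0, 3, 8, 24, 6, 1]
84 [1, 3, 2, 1, 4, 0, 5]
86 [0, 0, 3, 1, 12, 1, 0]
88 [1, 1, 3, 1, 9, 1, 1]
```

```bash
python3 -m inch '[[[0,0.4,0,0],[0,0.9,0,0],[0,1.3,0,0],[0,1.3,0,0],[0,1.3,0,0]]]' 5.0; python3 -m inch '[[[0,-0.4,0.15,0],[0,-0.8,0.3,0],[0,-1.2,0.5,0],[0,-1.6,0.7,0],[0,-2.0,0.9,0],[0,-2.0,0.9,0]]]'; python3 -c "
import fit;fit.run(range(46,82,2),'f5')"
```

```text
clock: 13.07
eef_pos: [454.8, 180.9, 198.3]
tool_rot: [3.141, 0.001, -0.045]
force: [-0.7, 0.2, -0.6]
width: 50.1
gripper_force: 0.1
clock: 13.57
eef_pos: [455.6, 203.1, 189.0]
tool_rot: [-3.141, 0.001, -0.043]
force: [0.7, 1.8, 0.1]
width: 50.3
gripper_force: 0.5
46 [34, 1, 0, 0, 2, 9, 9]
48 [59, 0, 0, 4, 1, 38, 0]
50 [0, 62, 1, 7, 5, 16, 2]
52 [0, 19, 2, 10, 5, 8, 4]
54 [74, 4, 8, 6, 4, 4, 24]
56 [44, 61, 14, 12, 12, 17, 10]
58 [8, 23, 20, 26, 4, 56, 22]
60 [31, 23, 18, 33, 2, 5, 83]
62 [20, 1, 12, 35, 8, 85, 65]
64 [29, 1, 3, 33, 5, 59, 14]
66 [1, 35, 2, 23, 45, 29, 3]
68 [2, 2, 1, 24, 46, 87, 6]
70 [18, 1, 2, 24, 12, 63, 4]
72 [2, 1, 2, 16, 29, 4, 2]
74 [1, 1, 2, 7, 75, 22, 2]
76 [3, 1, 1, 2, 73, 45, 2]
78 [0, 0, 1, 0, 20, 56, 2]
80 [1, 0, 1, 0, 2, 34, 1]
```

```bash
python3 -m inch '[[[0,-0.4,0.35,0],[0,-0.8,0.7,0],[0,-1.2,1.1,0],[0,-1.5,1.5,0],[0,-1.5,1.5,0]]]'; python3 -m inch '[[[0,-0.3,0.3,0],[0,-0.6,0.6,0],[0,-0.9,0.9,0],[0,-1.2,1.2,0],[0,-1.4,1.5,0],[0,-1.4,1.5,0]]]'; python3 -c "
import fit;fit.run(range(26,60,2),'f6')"
```

```text
clock: 14.08
eef_pos: [456.2, 217.8, 173.6]
tool_rot: [-3.141, 0.001, -0.043]
force: [1.5, 1.8, 1.5]
width: 49.7
gripper_force: 1.1
clock: 14.58
eef_pos: [457.3, 232.7, 159.2]
tool_rot: [-3.139, -0.0, -0.043]
force: [0.6, 5.7, 4.3]
width: 50.4
gripper_force: 2.8
26 [1, 0, 4, 1, 10, 0, 0]
28 [0, 0, 4, 1, 2, 0, 0]
30 [0, 1, 5, 1, 0, 0, 0]
32 [0, 23, 5, 0, 1, 0, 0]
34 [0, 4, 4, 2, 0, 0, 1]
36 [27, 68, 3, 6, 2, 0, 22]
38 [38, 25, 5, 7, 5, 4, 67]
40 [50, 28, 10, 11, 1, 42, 81]
42 [50, 16, 11, 22, 4, 47, 39]
44 [21, 2, 9, 17, 9, 15, 5]
46 [21, 3, 6, 3, 27, 54, 9]
48 [2, 2, 2, 20, 27, 46, 3]
50 [3, 9, 1, 23, 12, 29, 1]
52 [1, 1, 1, 10, 52, 14, 0]
54 [23, 1, 1, 8, 62, 2, 2]
56 [0, 1, 1, 18, 28, 4, 2]
58 [2, 2, 1, 29, 6, 17, 1]
```

```bash
python3 -m inch '[[[0,-0.4,0.3,0],[0,-0.7,0.7,0],[0,-1.0,1.1,0],[0,-1.3,1.6,0],[0,-1.3,1.6,0]]]'; python3 -c "
import fit;fit.run(range(18,46,2),'f7')"
```

```text
clock: 15.1
eef_pos: [457.6, 244.3, 143.2]
tool_rot: [3.141, 0.001, -0.043]
force: [-0.4, 4.4, 13.0]
width: 49.9
gripper_force: 16.2
18 [0, 0, 7, 1, 3, 1, 1]
20 [0, 0, 9, 1, 9, 0, 2]
22 [0, 2, 8, 1, 24, 1, 1]
24 [1, 1, 4, 0, 26, 1, 3]
26 [3, 6, 0, 1, 10, 0, 33]
28 [1, 10, 1, 1, 2, 4, 76]
30 [10, 3, 6, 10, 1, 34, 78]
32 [12, 9, 7, 28, 2, 56, 35]
34 [10, 6, 5, 30, 6, 20, 3]
36 [2, 3, 3, 18, 30, 25, 13]
38 [6, 3, 1, 5, 44, 38, 19]
40 [3, 4, 1, 25, 24, 30, 1]
42 [3, 5, 1, 26, 11, 21, 1]
44 [3, 1, 0, 19, 38, 22, 4]
```

```bash
python3 -m inch '[[[0,0,-0.3,0],[0,0.1,-0.6,0],[0,0.1,-0.8,0],[0,0.1,-0.8,0]]]'; python3 -c "
import fit;fit.run(range(22,46,2),'f8')"
```

```text
clock: 15.53
eef_pos: [457.0, 241.4, 151.0]
tool_rot: [3.14, 0.002, -0.045]
force: [-0.3, 0.8, -1.0]
width: 50.1
gripper_force: 0.5
22 [0, 0, 7, 0, 23, 0, 1]
24 [0, 2, 6, 1, 26, 0, 0]
26 [1, 3, 1, 1, 12, 0, 1]
28 [2, 12, 2, 1, 2, 0, 9]
30 [3, 19, 3, 3, 1, 2, 45]
32 [20, 49, 3, 9, 1, 25, 80]
34 [7, 23, 7, 24, 1, 56, 68]
36 [34, 8, 7, 27, 2, 28, 22]
38 [16, 2, 4, 20, 21, 26, 3]
40 [9, 2, 2, 3, 41, 39, 10]
42 [1, 3, 0, 24, 27, 25, 2]
44 [2, 4, 0, 27, 9, 19, 2]
```

```bash
python3 -m inch '[[[0,-0.25,0.3,0],[0,-0.5,0.6,0],[0,-0.75,0.95,0],[0,-0.95,1.3,0],[0,-1.05,1.5,0],[0,-1.05,1.5,0]]]'; python3 -c "
import fit;fit.run(range(8,38,2),'f9')"
```

```text
clock: 16.13
eef_pos: [457.9, 253.8, 136.5]
tool_rot: [-3.141, 0.001, -0.043]
force: [-1.8, 1.8, 7.2]
width: 50.1
gripper_force: 14.1
8 [3, 0, 9, 5, 48, 14, 6]
10 [1, 0, 9, 1, 16, 6, 2]
12 [1, 1, 11, 0, 2, 2, 1]
14 [1, 4, 12, 1, 2, 1, 2]
16 [4, 11, 6, 3, 4, 2, 18]
18 [8, 10, 1, 5, 5, 3, 33]
20 [13, 13, 7, 9, 10, 18, 63]
22 [2, 17, 14, 20, 23, 50, 73]
24 [21, 1, 14, 34, 25, 51, 59]
26 [11, 4, 6, 31, 26, 13, 15]
28 [2, 4, 1, 17, 48, 16, 0]
30 [2, 3, 1, 3, 49, 32, 6]
32 [3, 0, 1, 24, 19, 29, 6]
34 [3, 1, 1, 24, 3, 13, 1]
36 [2, 5, 1, 17, 32, 10, 1]
```

```bash
python3 -m inch '[[[0,0,-0.2,0],[0,0.1,-0.5,0],[0,0.1,-0.5,0],[0,0.1,-0.5,0]]]'; python3 -m inch '[[[0,-0.1,0.3,0],[0,-0.2,0.6,0],[0,-0.3,0.9,0],[0,-0.35,1.2,0],[0,-0.4,1.4,0],[0,-0.4,1.4,0]]]';python3 -c "
import fit;fit.run(range(0,32,2),'f10')"
```

```text
clock: 16.57
eef_pos: [457.8, 252.0, 141.3]
tool_rot: [-3.141, 0.001, -0.044]
force: [-0.0, 1.8, -0.6]
width: 50.0
gripper_force: 0.9
clock: 17.07
eef_pos: [458.5, 259.1, 128.7]
tool_rot: [-3.138, -0.001, -0.042]
force: [-3.2, 7.3, 15.7]
width: 49.8
gripper_force: 28.0
0 [11, 22, 11, 27, 43, 12, 19]
2 [16, 17, 12, 22, 41, 43, 11]
4 [22, 10, 13, 14, 43, 52, 11]
6 [21, 6, 15, 8, 43, 29, 34]
8 [16, 6, 14, 3, 32, 9, 17]
10 [12, 10, 10, 2, 12, 3, 1]
12 [13, 17, 4, 6, 2, 12, 10]
14 [17, 21, 8, 13, 2, 47, 35]
16 [21, 15, 13, 29, 9, 63, 65]
18 [19, 8, 15, 33, 33, 39, 77]
20 [12, 0, 13, 23, 67, 4, 37]
22 [5, 2, 3, 15, 72, 14, 2]
24 [1, 0, 1, 4, 32, 24, 5]
26 [3, 3, 1, 15, 2, 22, 4]
28 [2, 3, 1, 21, 2, 13, 0]
30 [3, 1, 2, 16, 12, 5, 1]
```

```bash
python3 -m inch '[[[0,0,-0.2,0],[0,0.1,-0.4,0],[0,0.1,-0.4,0],[0,0.1,-0.4,0]]]'; python3 -m inch '[[[0,0,0.3,0],[0,-0.1,0.6,0],[0,-0.1,0.9,0],[0,-0.2,1.2,0],[0,-0.2,1.2,0]]]';python3 -c "
import fit;fit.run(range(0,26,2),'f11')"
```

```text
clock: 17.5
eef_pos: [457.7, 253.8, 130.8]
tool_rot: [3.14, 0.002, -0.045]
force: [0.6, -0.0, 0.4]
width: 50.5
gripper_force: 0.0
clock: 17.92
eef_pos: [458.5, 254.1, 126.8]
tool_rot: [3.137, -0.001, -0.047]
force: [-15.4, -9.7, 80.0]
width: 50.1
gripper_force: 39.3
0 [12, 0, 26, 6, 15, 1, 18]
2 [2, 0, 20, 22, 10, 30, 12]
4 [0, 0, 15, 18, 9, 18, 3]
6 [0, 0, 6, 15, 33, 27, 6]
8 [0, 0, 1, 2, 22, 49, 3]
10 [0, 0, 6, 2, 7, 9, 8]
12 [0, 0, 8, 8, 0, 5, 2]
14 [0, 0, 11, 16, 0, 13, 22]
16 [0, 0, 12, 19, 2, 5, 62]
18 [0, 2, 11, 11, 19, 2, 77]
20 [1, 15, 10, 2, 53, 1, 70]
22 [4, 16, 6, 0, 45, 1, 31]
24 [22, 30, 5, 0, 12, 1, 2]
```

```bash
python3 -m inch '[[[0,0,-0.8,0],[0,0,-2,0],[0,0,-4,0],[0,0,-7,0],[0,0,-10,0],[0,0,-12,0],[0,0,-12,0]]]';python3 - <<'E'
from h import *
Cw=camera_params('wrist');a=get_image('wrist');sc=get_image('scene');cv2.imwrite('pics/e_w.png',a);cv2.imwrite('pics/e_s.png',sc)
hb=R.from_euler('z',-.043);cen=np.array([457.2,227.8,0])+hb.apply([.9,-1.5,0])
G={'w':a,'scene':sc};G={k:cv2.GaussianBlur(cv2.cvtColor(v,cv2.COLOR_BGR2GRAY).astype(float),(5,5),0) for k,v in G.items()}
def score(k,c,P):
    tot=0
    for A,B in P:
        uv=pr(k,A+(B-A)*np.linspace(.03,.97,60)[:,None],c);d=uv[-1]-uv[0];n=np.array([-d[1],d[0]])/np.linalg.norm(d)
        f=lambda o:cv2.remap(G[k],(uv+o*n)[:,0].astype(np.float32).reshape(-1,1),(uv+o*n)[:,1].astype(np.float32).reshape(-1,1),1).ravel()
        tot+=min(40,abs(np.median(f(1.5)-f(-1.5))))
    return tot
from itertools import product
res=[]
for dx,dy,yw,z,rx in product(range(-6,7,2),range(-16,17,2),(-.03,0,.03),(0,4,8),(-.08,-.04,0,.04,.08,.12,.16)):
    r=hb*R.from_euler('zx',[yw,rx])
    T=lambda p:cen+hb.apply([dx,dy,100+z])+r.apply(p)
    q=[T(p) for p in((90,-70,8),(90,70,8),(-90,70,8),(-90,-70,8))]
    b=[T(p) for p in((35,-9,34),(35,9,34),(-35,9,34),(-35,-9,34))]
    S=[(q[i],q[(i+1)%4]) for i in range(4)];H=[(b[i],b[(i+1)%4]) for i in range(4)]
    res.append((score('w',Cw,[S[0],S[1],S[3],H[0],H[1],H[3]])+score('scene',C['scene'],[S[0],S[1],S[2],S[3]]),dx,dy,yw,z,rx))
for x in sorted(res)[::-1][:12]:print(x)
E
```

```text
clock: 18.6
eef_pos: [460.4, 257.4, 242.8]
tool_rot: [-3.139, -0.005, -0.045]
force: [0.6, -0.7, 0.0]
width: 49.7
gripper_force: 0.0
(np.float64(196.67501831054688), 4, -14, 0, 8, 0.04)
(np.float64(193.42834854125977), 2, -16, 0, 4, 0)
(np.float64(191.39433670043945), 2, -14, 0, 8, 0.04)
(np.float64(191.0600528717041), 4, -16, 0, 0, 0.04)
(np.float64(190.0457992553711), 4, -16, 0, 4, 0)
(np.float64(190.02327728271484), 2, -16, 0, 0, 0.04)
(np.float64(189.2290496826172), 6, -16, 0, 0, 0.04)
(np.float64(187.952486038208), 2, -16, 0, 8, 0)
(np.float64(187.03484725952148), 4, -16, 0, 8, 0)
(np.float64(187.00767707824707), 4, -16, 0, 8, -0.04)
(np.float64(186.2225456237793), 2, -16, 0, 4, 0.04)
(np.float64(185.3976821899414), 2, -16, 0, 8, -0.04)
```

```bash
python3 - <<'E'
from h import *
hb=R.from_euler('z',-.043);cen=np.array([457.2,227.8,0])+hb.apply([.9,-1.5,0])
c=camera_params('wrist');C['w']=c
T=lambda p:cen+hb.apply(np.array(p,float)+[0,0,100])
tb=lambda p:hb.inv().apply(p-cen)
for k,f in(('w','e_w'),('scene','e_s')):
    g=cv2.cvtColor(cv2.imread(f'pics/{f}.png'),cv2.COLOR_BGR2GRAY)
    print(k,'expected handle px',pr(k,[T((x,y,34)) for x,y in((35,-9),(35,9),(-35,9),(-35,-9))],C[k]).round().tolist())
    print(' expected flange',pr(k,[T((x,y,8)) for x,y in((90,-70),(90,70),(-90,70),(-90,-70))],C[k]).round().tolist())
    n,l,st,ce=cv2.connectedComponentsWithStats((g<45).astype(np.uint8))
    ex=pr(k,[T((0,0,34))],C[k])[0]
    for i in range(1,n):
        if st[i,4]>60 and np.hypot(*(ce[i]-ex))<200:
            ys,xs=np.where(l==i);r=cv2.minAreaRect(np.c_[xs,ys].astype(np.float32));print('  blob',st[i].tolist(),ce[i].round(),'minrect',[np.round(v,1) for v in r],'bath xy',tb(ray(k,ce[i],134)).round(1)[:2])
E
```

```text
w expected handle px [[374.0, 192.0], [349.0, 193.0], [348.0, 281.0], [370.0, 281.0]]
 expected flange [[453.0, 114.0], [268.0, 115.0], [278.0, 325.0], [431.0, 325.0]]
  blob [371, 194, 27, 89, 1977] [384. 238.] minrect [array([383.9, 238.1]), array([24.3, 88.2]), np.float64(1.9)] bath xy [  0.4 -17.9]
  blob [0, 292, 640, 188, 59496] [328. 417.] minrect [array([319.5, 385.5]), array([187., 639.]), np.float64(90.0)] bath xy [-169.5   24.7]
scene expected handle px [[259.0, 248.0], [252.0, 250.0], [265.0, 264.0], [273.0, 262.0]]
 expected flange [[274.0, 243.0], [218.0, 256.0], [250.0, 294.0], [310.0, 277.0]]
  blob [217, 87, 9, 12, 61] [222.  93.] minrect [array([222.7,  92.6]), array([ 8.4, 10. ]), np.float64(29.7)] bath xy [1483.  -473.4]
  blob [225, 121, 37, 11, 234] [243. 127.] minrect [array([243.1, 126.3]), array([ 9.6, 36.1]), np.float64(88.4)] bath xy [ 938.4 -348.3]
  blob [214, 133, 88, 99, 3268] [254. 174.] minrect [array([263.2, 177.4]), array([97.4, 84.5]), np.float64(15.3)] bath xy [ 471.6 -186.3]
  blob [272, 137, 13, 10, 79] [278. 142.] minrect [array([278.5, 141.7])
[... 740 characters left out ...]
18.2 -102.3]
  blob [287, 299, 13, 12, 120] [293. 305.] minrect [array([293. , 304.5]), array([11., 12.]), np.float64(90.0)] bath xy [-202.5   27.5]
  blob [264, 302, 17, 11, 121] [272. 307.] minrect [array([271.9, 306.8]), array([ 7.2, 17.6]), np.float64(73.3)] bath xy [-189.8   66.3]
  blob [254, 344, 55, 23, 228] [279. 355.] minrect [array([280.8, 353. ]), array([ 8.2, 57.2]), np.float64(68.8)] bath xy [-324.2  116.1]
  blob [170, 366, 70, 37, 335] [207. 385.] minrect [array([205.2, 385.1]), array([10.1, 77.2]), np.float64(66.8)] bath xy [-336.1  245.2]
  blob [154, 416, 54, 23, 108] [181. 428.] minrect [array([181.1, 428. ]), array([ 3.6, 57. ]), np.float64(68.0)] bath xy [-404.9  308. ]
```

```bash
python3 -m inch '[[[0,1.5,0,0],[0,3,1,0],[0,4.4,3,0],[0,4.9,5.5,0],[0,4.9,8,0],[0,4.9,10,0],[0,4.9,11,0],[0,4.9,11,0]]]' 5.0; python3 -m inch '[[[0,0,0.3,0],[0,0,0.6,0],[0,0,0.9,0],[0,0,0.9,0]]]'
```

```text
clock: 19.37
eef_pos: [453.6, 205.8, 126.3]
tool_rot: [3.137, 0.007, -0.045]
force: [0.2, -0.4, 0.6]
width: 50.2
gripper_force: 0.0
clock: 19.7
eef_pos: [456.1, 208.1, 120.6]
tool_rot: [-3.141, 0.0, -0.044]
force: [-0.6, -0.1, 0.4]
width: 49.9
gripper_force: 0.0
```

```bash
python3 -m inch '[[[0,0,0,0],[0,0,0,0],[0,0,0,0],[0,0,0,0],[0,0,0,0],[0,0,0,0],[0,0,0,0]]]' 1.0
```

```text
clock: 20.28
eef_pos: [456.4, 208.7, 121.1]
tool_rot: [-3.141, -0.001, -0.044]
force: [-1.2, 0.9, 6.3]
width: 16.6
gripper_force: 58.7
```

```bash
python3 -m inch '[[[0,0,-0.4,0],[0,0,-0.8,0],[0,0,-1.3,0],[0,-0.6,-1.3,0],[0,-1.2,-1.3,0],[0,-1.76,-1.3,0],[0,-1.76,-1.3,0],[0,-1.76,-1.3,0]]]'; python3 - <<'E'
from h import *
s=sensors.read_state();print(s['force'],s['eef_pos'])
hb=R.from_euler('z',-.043);cen=np.array([457.2,227.8,0])+hb.apply([.9,-1.5,0])
c=camera_params('wrist');a=get_image('wrist');cv2.imwrite('pics/g_w.png',a)
g=cv2.cvtColor(a,cv2.COLOR_BGR2GRAY).astype(float)
from scipy.signal import find_peaks
tb=lambda p:hb.inv().apply(p-cen)
C['w']=c
top=s['eef_pos'][2]-121.1+108
T=lambda p:cen+hb.apply(np.array(p,float))
print('expect lid +x corners',pr('w',[T((90,y,top)) for y in(-70,70)],c).round(),'rim +x outer/inner',pr('w',[T((x,0,100)) for x in(95,76)],c).round())
for u in(200,230,260,290,320,350,380,410,440):
    p=g[:,u-3:u+4].mean(1);d=np.gradient(cv2.GaussianBlur(p[:,None],(1,5),0)[:,0]);k=[i for i in find_peaks(abs(d),height=5)[0] if i<250]
    print(u,[(int(i),round(d[i]),round(tb(ray('w',(u,i),top))[0],1)) for i in k])
for v in (120,150,180,210):
    p=g[v-3:v+4].mean(0);d=np.gradient(cv2.GaussianBlur(p[:,None],(1,5),0)[:,0]);k=[i for i in find_peaks(abs(d),height=5)[0]]
    print('row',v,[(int(i),round(d[i]),round(tb(ray('w',(i,v),top))[1],1)) for i in k])
E
```

```text
clock: 20.95
eef_pos: [456.4, 226.3, 133.0]
tool_rot: [3.141, 0.001, -0.043]
force: [-1.2, 0.1, -5.2]
width: 16.5
gripper_force: 58.9
[-1.22243993  0.1355088  -5.18069488] [456.35645045 226.25079734 133.04752315]
expect lid +x corners [[485.  95.]
 [155.  95.]] rim +x outer/inner [[320.  89.]
 [320. 131.]]
200 [(98, -8, np.float64(89.0)), (101, 6, np.float64(87.8)), (124, -6, np.float64(78.5))]
230 [(89, 7, np.float64(92.5)), (98, -10, np.float64(88.9)), (102, 5, np.float64(87.4)), (133, -8, np.float64(74.8)), (136, 8, np.float64(73.6))]
260 [(89, 6, np.float64(92.4)), (97, -11, np.float64(89.3)), (105, 6, np.float64(86.2))]
290 [(89, 9, np.float64(92.4)), (97, -9, np.float64(89.3)), (101, 5, np.float64(87.8))]
320 [(88, 9, np.float64(92.8)), (97, -9, np.float64(89.3)), (101, 6, np.float64(87.7)), (133, -7, np.float64(74.8)), (136, 9, np.float64(73.5)), (230, -32, np.float64(30.9))]
350 [(89, 13, np.float64(92.4)), (96, -7, np.float64(89.7)), (100, 6, np.float64(88.1)), (133, -11, np.float64(74.8)), (136, 12, np.float64(73.5)), (237, -19, np.float64(27.5))]
380 [(89, 13, np.float64(9
[... 711 characters left out ...]
at64(97.1)), (107, 8, np.float64(94.4)), (172, 8, np.float64(65.6)), (453, -9, np.float64(-58.9)), (457, 9, np.float64(-60.6)), (488, -5, np.float64(-74.4))]
row 180 [(72, -9, np.float64(112.8)), (84, 8, np.float64(107.3)), (88, 7, np.float64(105.5)), (124, -9, np.float64(89.2)), (140, 10, np.float64(81.9)), (176, 8, np.float64(65.5)), (484, -5, np.float64(-74.4))]
row 210 [(97, -12, np.float64(104.2)), (104, 13, np.float64(100.9)), (131, -13, np.float64(88.3)), (138, 9, np.float64(85.0)), (179, 9, np.float64(65.9)), (209, 7, np.float64(51.9)), (385, -8, np.float64(-30.2)), (394, -10, np.float64(-34.4)), (407, 11, np.float64(-40.5)), (411, 9, np.float64(-42.3)), (478, -5, np.float64(-73.6))]
```

```bash
python3 -m inch '[[[0.05,-0.2,0,0],[0.05,-0.4,0.2,0],[0.05,-0.4,0.4,0],[0.05,-0.4,0.6,0],[0.05,-0.4,0.7,0],[0.05,-0.4,0.7,0]]]'; python3 -m inch '[[[0,0,0.2,0],[0,0,0.4,0],[0,0,0.5,0],[0,0,0.5,0]]]'
```

```text
clock: 21.5
eef_pos: [457.1, 229.2, 125.9]
tool_rot: [3.141, 0.001, -0.045]
force: [-0.0, 0.1, -4.3]
width: 16.8
gripper_force: 58.9
clock: 21.83
eef_pos: [457.2, 229.4, 121.0]
tool_rot: [3.141, 0.001, -0.044]
force: [-0.7, -0.4, -3.6]
width: 16.5
gripper_force: 59.0
```

```bash
python3 -m inch '[[[0,0,0.1,0],[0,0,0.2,0],[0,0,0.2,0]]]'; python3 -m inch '[[[0,0,0.1,0],[0,0,0.2,0],[0,0,0.2,0]]]'
```

```text
clock: 22.08
eef_pos: [457.4, 229.5, 119.3]
tool_rot: [3.142, 0.001, -0.044]
force: [-0.7, -0.2, -3.0]
width: 16.6
gripper_force: 58.9
clock: 22.33
eef_pos: [457.4, 228.8, 117.7]
tool_rot: [3.141, 0.001, -0.045]
force: [-0.5, -2.6, 4.0]
width: 16.5
gripper_force: 59.8
```

```bash
python3 -m inch '[[[0,0.1,0,0],[0,0.2,0.1,0],[0,0.2,0.2,0],[0,0.2,0.2,0],[0,0.2,0.2,0]]]'; python3 -m inch '[[[0,0.2,0,0],[0,0.4,0,0],[0,0.5,0,0],[0,0.5,0,0]]]'
```

```text
clock: 22.75
eef_pos: [457.4, 228.0, 116.0]
tool_rot: [-3.141, 0.0, -0.044]
force: [-2.2, -1.3, 7.9]
width: 16.5
gripper_force: 61.0
clock: 23.08
eef_pos: [458.1, 224.9, 115.9]
tool_rot: [-3.138, -0.002, -0.043]
force: [-0.4, 5.2, 4.7]
width: 16.4
gripper_force: 60.6
```

```bash
python3 -m inch '[[[0,-0.2,0,0],[0,-0.2,0,0],[0,-0.2,0,0],[0,-0.2,0,0]]]' 5.0; python3 -m inch '[[[0,0,-1,0],[0,0,-3,0],[0,0,-6,0],[0,0,-9,0],[0,0,-12,0],[0,0,-12,0]]]'; cat > chk.py <<'E'
from h import *
from scipy.signal import find_peaks
hb=R.from_euler('z',-.043);cen=np.array([457.2,227.8,0])+hb.apply([.9,-1.5,0])
s=sensors.read_state();c=camera_params('wrist');a=get_image('wrist');cv2.imwrite('pics/z_w.png',a);C['w']=c
g=cv2.cvtColor(a,cv2.COLOR_BGR2GRAY)
T=lambda p:cen+hb.apply(np.array(p,float)+[0,0,100]);tb=lambda p:hb.inv().apply(p-cen)
n,l,st,ce=cv2.connectedComponentsWithStats((g<45).astype(np.uint8))
print('exp handle',pr('w',[T((x,y,34)) for x,y in((35,-9),(35,9),(-35,9),(-35,-9))],c).round().tolist())
for i in range(1,n):
    if st[i,4]>800:
        ys,xs=np.where(l==i);r=cv2.minAreaRect(np.c_[xs,ys].astype(np.float32));print('blob',st[i].tolist(),[np.round(v,1) for v in r],tb(ray('w',r[0],134))[:2].round(1))
print('exp flange',pr('w',[T((x,y,8)) for x,y in((90,-70),(90,70),(-90,70),(-90,-70))],c).round().tolist())
g=g.astype(float)
def pk(p,lo,hi):
    d=np.gradient(cv2.GaussianBlur(p[:,None],(1,5),0)[:,0]);return [(int(i),round(d[i])) for i in find_peaks(abs(d),height=5)[0] if lo<i<hi]
for v in(140,165,185,255,275):print('row',v,[(i,d,float(tb(ray('w',(i,v),108))[1].round(1))) for i,d in pk(g[v-3:v+4].mean(0),180,520)])
for u in(290,320,400):print('col',u,[(i,d,float(tb(ray('w',(u,i),108))[0].round(1))) for i,d in pk(g[:,u-3:u+4].mean(1),60,190)])
E
python3 chk.py
```

```text
clock: 23.42
eef_pos: [456.9, 223.4, 114.9]
tool_rot: [3.14, 0.002, -0.045]
force: [0.3, -0.6, 0.1]
width: 49.8
gripper_force: 0.0
clock: 23.92
eef_pos: [460.2, 225.9, 241.3]
tool_rot: [-3.137, -0.008, -0.045]
force: [1.2, -0.4, -0.0]
width: 50.3
gripper_force: 0.0
exp handle [[334.0, 198.0], [309.0, 198.0], [310.0, 285.0], [333.0, 285.0]]
blob [315, 195, 21, 86, 1599] [array([325. , 237.5]), array([85., 20.]), np.float64(90.0)] [ 4.4 -2.6]
blob [0, 292, 640, 188, 59874] [array([319.5, 385.5]), array([187., 639.]), np.float64(90.0)] [-131.2    2.2]
exp flange [[413.0, 121.0], [230.0, 121.0], [246.0, 328.0], [398.0, 329.0]]
row 140 [(238, 7, 65.2), (412, -8, -70.5)]
row 165 [(181, 8, 112.2), (240, 8, 65.0), (410, -8, -70.3)]
row 185 [(195, -15, 102.7), (199, 12, 99.5), (241, 13, 65.4), (272, -6, 40.2), (289, 5, 26.4), (352, -5, -24.6), (369, 6, -38.3), (381, -6, -48.0), (408, -7, -69.8)]
row 255 [(245, 11, 66.2), (268, -15, 46.3), (289, 13, 28.2), (296, -8, 22.2), (300, -6, 18.8), (305, -6, 14.5), (314, -17, 6.7), (336, 18, -12.2), (431, 10, -93.7)]
row 275 [(247, 9, 65.7), (314, -34, 6.9), (336, 19, -12.4), (447, 9, -109.3), (506, 5, -160.7)]
col 290 [(115, 8, 94.5), (120, -7, 90.8), (123, 7, 88.7), (142, 6, 74.6)]
col 320 [(114, 9, 95.1), (120, -6, 90.8), (123, 7, 88.6)]
col 400 [(122, 10, 89.2)]
```

```bash
python3 -m inch '[[[0,0,0,0],[0,0,0,0],[0,0,0,0]]]'; python3 chk.py; python3 - <<'E'
from h import *
hb=R.from_euler('z',-.043);cen=np.array([457.2,227.8,0])+hb.apply([.9,-1.5,0])
c=camera_params('wrist');print([pr('w',[cen+hb.apply([x,0,z])],c).round(1).tolist() for x,z in((95,100),(90,108))])
E
```

```text
clock: 24.22
eef_pos: [456.4, 224.0, 234.2]
tool_rot: [3.14, 0.003, -0.044]
force: [-0.3, -0.4, 0.2]
width: 50.2
gripper_force: 0.0
exp handle [[330.0, 193.0], [305.0, 193.0], [306.0, 283.0], [330.0, 282.0]]
blob [310, 190, 23, 89, 1686] [array([321., 234.]), array([88., 22.]), np.float64(90.0)] [ 4.2 -2.5]
blob [0, 292, 640, 188, 59770] [array([319.5, 385.5]), array([187., 639.]), np.float64(90.0)] [-131.6   -0.8]
exp flange [[412.0, 113.0], [223.0, 113.0], [241.0, 327.0], [397.0, 327.0]]
row 140 [(231, 8, 65.6), (251, 5, 50.4), (410, -7, -70.1)]
row 165 [(181, 10, 105.8), (233, 8, 65.5), (408, -7, -69.9)]
row 185 [(183, -10, 106.1), (234, 13, 66.0), (269, -7, 38.4), (287, 5, 24.3), (331, 7, -10.4), (374, -7, -44.3), (385, 8, -52.9), (391, 8, -57.7), (407, -7, -70.3)]
row 255 [(240, 11, 65.6), (263, -13, 46.3), (286, 10, 27.0), (294, -10, 20.3), (303, -9, 12.8), (310, -17, 6.9), (332, 18, -11.6), (433, 10, -96.3)]
row 275 [(241, 8, 66.1), (310, -30, 7.1), (332, 17, -11.7), (449, 9, -111.7)]
col 290 [(106, 8, 94.9), (112, -8, 90.7), (115, 7, 88.7), (183, 6, 38.5)]
col 320 [(106, 9, 94.8), (112, -7, 90.7), (115, 7, 88.6), (189, -30, 33.8)]
col 400 [(114, 10, 89.2)]
[[[317.6, 106.8]], [[317.6, 113.1]]]
```

```bash
python3 -m inch '[[[0,0,0,0],[0,0,2,0],[0,0,4.5,0],[0,0,7,0],[0,0,8.8,0],[0,0,9.5,0],[0,0,9.5,0],[0,0,9.5,0]]]' 0; python3 -m inch '[[[0,0,0.1,0],[0,0,0.2,0],[0,0,0.3,0],[0,0,0.3,0]]]';  python3 -m inch '[[[0,0,0.1,0],[0,0,0.2,0],[0,0,0.3,0],[0,0,0.3,0]]]'
```

```text
clock: 24.93
eef_pos: [457.2, 224.7, 140.4]
tool_rot: [3.141, 0.001, -0.044]
force: [-0.0, 0.2, 0.9]
width: 0.1
gripper_force: 0.0
clock: 25.27
eef_pos: [457.4, 224.6, 137.8]
tool_rot: [-3.141, -0.0, -0.044]
force: [0.3, -0.4, -0.4]
width: -0.2
gripper_force: 0.0
clock: 25.6
eef_pos: [457.1, 224.5, 134.2]
tool_rot: [3.141, 0.001, -0.044]
force: [-0.0, 0.1, 0.3]
width: -0.3
gripper_force: 0.0
```

```bash
python3 -m inch '[[[0,0,0.1,0],[0,0,0.2,0],[0,0,0.3,0],[0,0,0.3,0]]]'
```

```text
clock: 25.93
eef_pos: [457.1, 224.6, 134.0]
tool_rot: [3.142, -0.0, -0.044]
force: [-6.2, -2.7, 26.1]
width: -0.3
gripper_force: 13.4
```

Contact comes at z = 134.0 mm, exactly the height of the handle top when the lid is home. I'll retreat and hand in.

```bash
python3 -m inch '[[[0,0,-0.5,0],[0,0,-2,0],[0,0,-5,0],[0,0,-8,0],[0,0,-11,0],[0,0,-11,0],[0,0,-11,0],[0,0,-11,0]]]'; python3 chk.py | grep -E 'handle|blob|row 1|exp|col'; python3 -c "
from cell import order;print(order.finish_job())"
```

```text
clock: 26.6
eef_pos: [456.8, 224.2, 240.9]
tool_rot: [3.141, 0.001, -0.044]
force: [-0.6, -0.4, 0.4]
width: 0.1
gripper_force: 0.0
exp handle [[330.0, 192.0], [306.0, 192.0], [307.0, 280.0], [330.0, 280.0]]
blob [312, 190, 21, 86, 1642] [array([322. , 232.5]), array([85., 20.]), np.float64(90.0)] [ 4.1 -2.8]
blob [20, 290, 607, 190, 60108] [array([323. , 384.5]), array([606., 189.]), np.float64(0.0)] [-135.4   -3.4]
blob [550, 313, 28, 85, 986] [array([563.5, 355. ]), array([11.9, 87.5]), np.float64(10.6)] [-105.4 -209.7]
exp flange [[410.0, 114.0], [226.0, 115.0], [243.0, 324.0], [395.0, 324.0]]
row 140 [(234, 12, 65.4), (240, -7, 60.7), (409, -9, -70.6)]
row 165 [(184, 9, 106.6), (235, 13, 66.1), (407, -8, -70.4)]
row 185 [(186, -10, 106.9), (237, 14, 65.7), (303, -6, 12.4), (337, 7, -15.0), (373, -11, -44.1), (378, -9, -48.1), (384, 8, -52.9), (391, 8, -58.6), (405, -7, -69.9)]
col 290 [(108, 9, 94.6), (113, -6, 91.1), (117, 7, 88.2), (183, 6, 38.2)]
col 320 [(108, 9, 94.6), (113, -5, 91.0), (117, 7, 88.2), (188, -30, 34.2)]
col 400 [(115, 9, 89.5)]
the job is handed in; nothing more can be done
None
```

I levered the lid upright against the bath, turned it over and closed the bath with it, then handed the job in at about 27 s. The handle top measured 134 mm, the height for a lid fully home, but I got no verdict back. On the way the lid slipped out of the fingers at roughly 15 degrees and landed about 18 mm off, so I re-gripped it by the handle and set it home; I could not measure how fast it turned in that slip.

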